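# Feed a pencil barrel under the guard and switch the deburrer on

### The job

Using the push stick and never your fingers, feed the teal barrel gently through the low mouth of the deburring machine until it is fully home against the stop, then draw the stick out and stand it upright on the table again. After that, flip the toggle on the machine's roof over to its other side so that it snaps on, feeling for it and pushing no harder than it needs: ramming it against its end stop would break it. Leave everything else on the table and turntable where it is.

Things in the scene. Friction and masses are not known exactly. Their poses are not given: they have to be found in the camera images.
- machine: Bench-top pencil-barrel deburring machine, fixed, base plate 110 x 370 x 10 mm. Origin at table height, z up; its own +y is the feed direction. An open trough 22 mm wide inside runs along y at x = 0 from y = -160 mm into the tunnel; floor 10 mm, tops of its 4 mm thick walls 24 mm above the table. Past the tunnel: a round motor, y 137 to 205 mm, top 74 mm above the table
- mouth (a point): Middle of the machine's low guarded mouth, 22 mm wide, where the trough enters the tunnel (machine's x = 0, y = 0, 23 mm above the table). Its lintel is 36 mm above the table. A rigid stop plate closes the trough 130 mm past the mouth. Same axes as the machine
- roof (a point): Middle of the tunnel's flat steel roof (machine's x = 0, y = 70 mm, 60 mm above the table); roof 70 x 140 mm (x, y), clear tunnel sides. On it, at x = 0, is clamped a black switch pod, 34 x 44 mm (x, y), top 82 mm above the table; it is somewhere else along y every time, not reported: centre 40 mm behind to 38 mm ahead (+y) of this point. Nothing else is on the roof
- bat (a joint): Steel toggle bat in the pod's middle, 7 to 9 mm thick, hinged about the machine's x axis 80 mm above the table, tip 35 mm from the hinge. rad: 0 off, leaning 0.35 towards the machine's -y; 0.70 on, leaning 0.35 towards +y; hard stops at both. A spring snaps it away from the centre (0.35); about 3.5 N at 20 mm from the hinge starts it, less near the centre
- barrel: Teal pencil barrel, a round rod 16 mm thick and 90 mm long, loose, lying in the machine's trough with its whole length in front of the mouth. Origin: its centre; its own y axis runs along its length. It can roll, so its x and z axes mean nothing. It is fully home when its leading end is against the stop plate, which puts its origin at y = 85 mm in the machine's frame
- push_stick: Light wooden push stick standing on the table. A bar 14 mm wide and 12 mm high runs along its own x from x = -25 mm to its pushing end at x = 100 mm; over the origin stands an upright grip fin 30 mm long (x), 14 mm thick (y), its top 62 mm above the underside. Origin: on the underside below the middle of the fin; z up. About 60 g
- ramekin: Bystander: chipped white porcelain ramekin, 80 mm across, 42 mm high, loose, on the fixed wooden turntable (330 mm across, 26 mm high) beyond the machine. Origin: centre of the underside
- rubber_grip: Bystander: black rubber sleeve, 20 mm across, 35 mm high, standing loose on the turntable. Origin: centre of the underside
- clutch_tube: Bystander: silver clutch tube, 10 mm thick, 110 mm long along its own y, lying loose on the table. Origin: on the underside at mid-length
- mug: Bystander: mug, 80 mm across, 90 mm high, loose. Origin: centre of the underside
- parts_jar: Bystander: glass jar, 66 mm across, 75 mm high, loose. Origin: centre of the underside
- screwdriver: Bystander: screwdriver, 160 mm long along its own x, lying loose on the table. Origin: underside near mid-length

How it is judged (in metres and radians):
On the way, in this order (a step that is already met when the one before it is completed fails the run):
1. the barrel is fully home against the stop (y of barrel in the frame of machine between 0.082 and 0.089 m and not (height (world z) of barrel above 0.03 m)), for 0.2 s.
2. the push stick stands on the table again, let go (all of step 1 and height (world z) of push_stick below 0.006 m and angle between push_stick's own z axis and vertical below 0.15 rad and linear speed of push_stick below 0.02 m/s and contact force between the fingers and push_stick below 0.1 N), for 0.2 s.
3. the toggle has snapped on (value of joint bat above 0.62 rad), for 0.2 s.
At the end, for the whole second after the job is handed in: The barrel's leading end is within 3 mm of the stop plate inside the tunnel, the push stick stands upright (within 0.15 rad) and still on the table, and the toggle is on (joint above 0.62 rad) (all of step 1 and height (world z) of push_stick below 0.006 m and angle between push_stick's own z axis and vertical below 0.15 rad and linear speed of push_stick below 0.02 m/s and value of joint bat above 0.62 rad); the robot touches nothing.
It fails at once if the fingers or the arm touch the barrel (contact force between any of the fingers, the arm and barrel above 0.5 N).
It fails at once if the barrel is rammed with more than 22 N (contact force between push_stick and barrel above 22 N).
It fails at once if the fingers or the arm press on the machine or its toggle with more than 20 N (contact force between any of the fingers, the arm and machine above 20 N).
It fails at once if a bystander is moved more than 25 mm (distance of any of ramekin, rubber_grip, clutch_tube, mug, parts_jar, screwdriver from where it was at the start of the episode above 0.025 m).
It also fails if it takes over 69 s, if anything falls off the work surface, if the arm or the gripper's body presses on something with over 40 N, if the wrist force passes 120 N, or if a joint passes its speed limit or range.

### The arm

A 7-joint arm with a two-finger parallel gripper is mounted at the origin on the work surface. World frame = base frame: x ahead of the robot, y to its left, z up, the work surface at z = 0. Lengths are in mm, angles in rad, forces in N, time in s.
With the tool pointing down it reaches from about 425 to 825 mm from the base axis. Payload 3.6 kg.
Tool frame: the origin (TCP) lies midway between the tips of the shut fingers; the grasp point (between the pads) lies 19 mm behind it; z points along the fingers, y is the line along which they close (so a half turn about z gives the same grasp; the last joint's range is limited). The gripper opens to 85 mm and grips with 20 to 120 N. Pads are 22 mm wide; open, the fingers measure 114 mm over their backs; the gripper's body (76 mm by 85 mm) begins 54 mm behind the grasp point. The pads swing forward as they close: fully open they stand 13 mm farther back than shut.
Start: joints at [-1.296, 0.615, -0.013, 1.423, 0.008, 1.103, -0.04], TCP at [193.171, 620.601, 199.597] pointing down, gripper open.
Joint ranges: [-3.12, 3.12], [-0.3, 2.06], [-1.34, 1.32], [0.26, 2.42], [-1.36, 4.5], [0.01, 1.98], [-2.84, 2.84]. Speed limits (rad/s): [2.79, 2.79, 3.14, 3.14, 3.14, 3.14, 3.14].

### API

Orientations are given as [roll, pitch, yaw] about the fixed x, y, z axes, in that order (R = Rz(yaw) Ry(pitch) Rx(roll)).
In Python, from bench import manip gives the robot as it stands. The module is installed in compiled form; this text tells all that it offers.
- The arm moves only by the shell command python3 -m handwheel 'ROWS' [OPENING]. ROWS is JSON, a list that holds one entry, the list of rows, each a list of 6 numbers: the shift along the tool's x, y, z each as a share of 0.2 m, from -1 to 1, then the turn, a rotation vector about the tool's x, y, z each as a share of 360 degrees, from -1 to 1. A call has 1 to 8 rows; each row shifts and turns the commanded pose from where the row before left it, along the tool's axes as they then stand; what a row does not reach is not made up. A row lasts 1/8 s, in which the tool goes at most 62.5 mm and 10.7 degrees, less where a joint would pass 70% of its speed; a pose out of reach is approached as far as the arm can. A call with a number of a shift or a turn outside -1 to 1 is refused whole. A call with a gripper value outside its range is refused whole. OPENING is the gripper command: -1 is shut, 1 is fully open, values between are in proportion, set as the call begins (- or left out, the last holds). The fingers move at their own pace and stop on an object; the grip force is fixed at half the most. Time passes only in rows, so rows that do not move let the fingers close. It gives the time, the measured TCP pose, the force, the opening and the grip force at its end, in the units of the state.
- manip.get_state(): the state, without advancing time (a new reading comes with each control period).
- manip.read_camera(name): name is "scene" or "side" or "wrist"; returns the picture (420x560x3 uint8, blue, green, red); there is no depth.
- manip.get_calibration(name): a dict with "mtx" (3x3 intrinsics, pixels), "rvec" (rotation vector, rad) and "tvec" (3), from world to camera coordinates, as OpenCV has them. Camera axes: x right, y down, z forward; pixel columns grow to the right and rows downward; lengths in mm; the calibration is good to about 2 mm. The wrist camera is an equidistant fisheye: a pixel r from the principal point sees the ray r / f radians off the axis. A picture is of the moment at which its call begins: read the wrist's pose just before it. get_calibration takes no time and is no camera call; for the wrist camera it gives the pose at the moment of the call.
- manip.job_done(): hands the job in; it is judged then, once.
The state is a dict: "t": time; "q": joint angles; "joint_velocities": joint speeds; "joint_torque": joint torques, N m; "eef_pos": TCP position; "tcp_rot": TCP orientation; "wrist_force": force on the tool from outside, world axes, zero at the start; "moment": the same for the moment, N m; "opening": finger opening in mm; "grip_force": force on a finger pad.
Only numpy, scipy, OpenCV 4.12 (cv2) and the standard library are available. Lean on these libraries where they do the work, as an engineer would, in place of code of your own. Each camera call takes 0.05 s, during which the arm holds its last target. There are 200 camera calls.

## Working session

There is one attempt and no reset: what is moved stays moved. The work goes in short steps, Python scripts to look and compute and a shell command to move; the robot and the scene stay as the last step left them, time stands still between calls to the robot, and variables do not carry over. Pictures are saved under pics/ and viewed, at most 10 in all, crops included, and the job is handed in when it is done.

```bash
mkdir -p pics; ls
cat > h.py <<'E'
import numpy as np, cv2
from bench import manip
def cal(n):
    c=manip.get_calibration(n); R,_=cv2.Rodrigues(np.array(c["rvec"],float)); return np.array(c["mtx"],float),R,np.array(c["tvec"],float).ravel()
def ray(n,uv,c=None):
    K,R,t=c or cal(n); u,v=uv; x=(u-K[0,2])/K[0,0]; y=(v-K[1,2])/K[1,1]
    if n=="wrist":
        r=np.hypot(x,y); d=np.array([np.sin(r)*x/max(r,1e-9),np.sin(r)*y/max(r,1e-9),np.cos(r)])
    else: d=np.array([x,y,1.])
    return -R.T@t, R.T@d
def onz(n,uv,z,c=None):
    o,d=ray(n,uv,c); return o+d*(z-o[2])/d[2]
def proj(n,P,c=None):
    K,R,t=c or cal(n); p=R@np.array(P,float)+t
    if n=="wrist":
        r=np.hypot(p[0],p[1]); a=np.arctan2(r,p[2])/max(r,1e-9); return K[0,0]*p[0]*a+K[0,2],K[1,1]*p[1]*a+K[1,2]
    return K[0,0]*p[0]/p[2]+K[0,2],K[1,1]*p[1]/p[2]+K[1,2]
E
python3 - <<'E'
from h import *
s=manip.get_state(); print({k:np.round(v,3).tolist() for k,v in s.items()})
for n in("scene","side","wrist"):
    cv2.imwrite(f"pics/{n}0.png",manip.read_camera(n)); K,R,t=cal(n); print(n,K.round(1).tolist(),(-R.T@t).round(0),R[2].round(2))
E
```

```text
pics
{'t': 0.0, 'q': [-1.296, 0.616, -0.013, 1.425, 0.008, 1.103, -0.04], 'joint_velocities': [-0.0, -0.001, 0.0, 0.001, 0.001, 0.001, 0.001], 'joint_torque': [0.0, -46.921, 0.259, -17.103, 0.01, 0.01, -0.0], 'eef_pos': [192.885, 619.801, 198.409], 'tcp_rot': [-3.139, 0.0, 2.84], 'wrist_force': [-0.111, 0.135, 0.35], 'moment': [0.024, -0.023, -0.001], 'grip_force': 0.0, 'opening': 85.517}
scene [[459.8, 0.0, 273.7], [0.0, 459.8, 211.0], [0.0, 0.0, 1.0]] [1342. -123.  974.] [-0.63  0.12 -0.76]
side [[496.2, 0.0, 290.7], [0.0, 496.2, 203.2], [0.0, 0.0, 1.0]] [  155. -1228.   815.] [ 0.29  0.82 -0.49]
wrist [[325.2, 0.0, 282.3], [0.0, 325.2, 210.5], [0.0, 0.0, 1.0]] [115. 646. 374.] [ 0.3  -0.1  -0.95]
```

View pics/scene0.png

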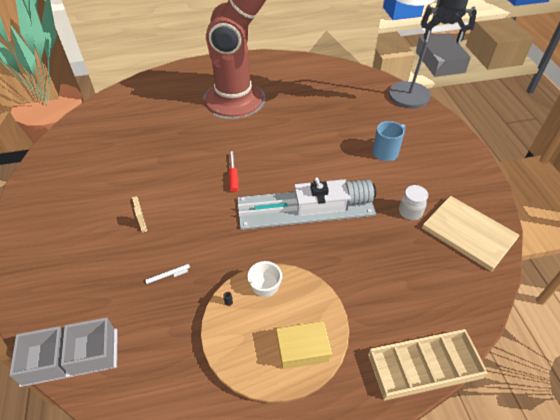

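View pics/side0.png

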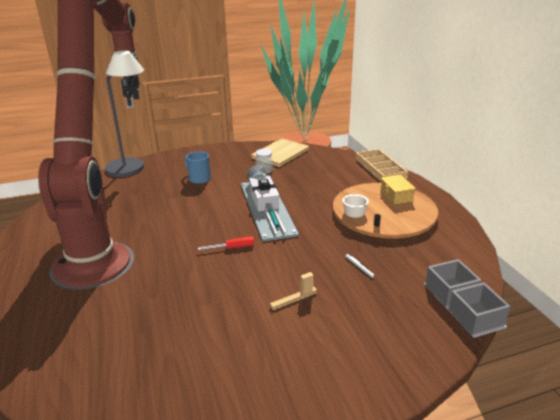

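View pics/wrist0.png

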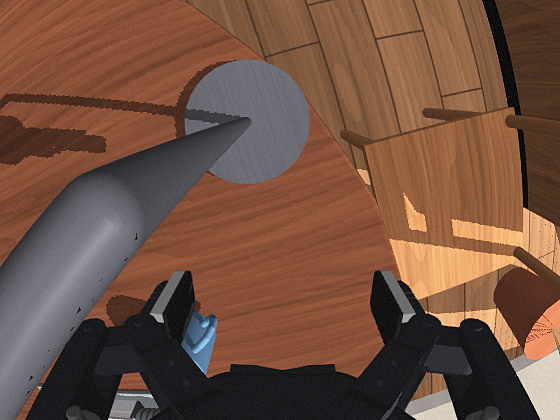

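Scene view: the stick is at about (139,214) with the fin at the lower end. The machine runs from (238,208) to (375,205), with teal at about (270,206) and the bat near (320,185). The side view shows the fin at (307,287) and the bar end at (272,303). Next I'll enlarge these areas.

Run:
```python
from h import *
s=cv2.imread("pics/scene0.png"); d=cv2.imread("pics/side0.png")
z=lambda im,x,y,w,h,k: cv2.resize(im[y:y+h,x:x+w],None,fx=k,fy=k,interpolation=cv2.INTER_CUBIC)
o=np.zeros((600,800,3),np.uint8)
def put(a,x,y): o[y:y+a.shape[0],x:x+a.shape[1]]=a
put(z(s,230,165,155,70,5),0,0)      # scene machine
put(z(s,125,185,35,55,4),0,360)    # scene stick
put(z(d,235,165,70,80,3),160,360)   # side machine
put(z(d,262,262,62,56,5),390,320)
cv2.imwrite("pics/comp0.png",o)
c=cal("scene")
for n,uv,zz in [("baseLB",(239,227),10),("baseRB",(376,213),10),("baseLT",(238,199),10)]:
    print(n,onz("scene",uv,zz).round(1))
for im,n in((s,"scene"),(d,"side")):
    hsv=cv2.cvtColor(im,cv2.COLOR_BGR2HSV)
    m=cv2.inRange(hsv,(80,120,60),(95,255,255))
    k,l,st,ce=cv2.connectedComponentsWithStats(m)
    for i in range(1,k):
        if st[i,4]>15: print(n,"teal",st[i],ce[i].round(1))
```

```text
baseLB [577.2 -69.2  10. ]
baseRB [608.6 303.6  10. ]
baseLT [477.5 -56.4  10. ]
scene teal [255 203  32   6  95] [270.7 205.7]
side teal [269 210  10  17  55] [273.5 217.7]
```

View pics/comp0.png

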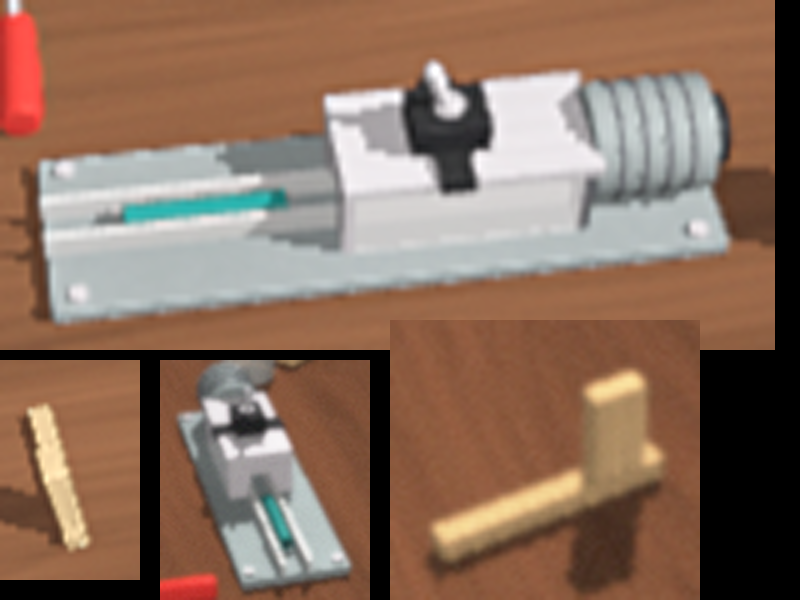

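The composite puts the machine base corners in the scene view at (238,197), (241,229.4) and (375.4,215). In the side view they are at (262.7,241), (298.3,235) and (241,183). The bat is just right of centre on the roof and leans to -y. The stick's bar end is at (273.6,310.6) in the side view, with the fin top at (307,274).

Run:
```python
from h import *
for n,l,zz in [("scene",[(238,197),(241,229.4),(375.4,215)],10),("side",[(262.7,240.5),(298.3,235),(241,183)],10),
  ("scene",[(243,198.6),(245.6,223.6),(369.6,211)],13),("side",[(265,235),(292.5,231)],13)]:
    for uv in l: print(n,uv,onz(n,uv,zz).round(1))
# roof corners z=60 
sc=lambda p:(p[0]/5+230,p[1]/5+165)
for p in [(325,97),(578,73),(605,165),(345,192)]: print("roof",onz("scene",sc(p),60).round(1))
for p in [(405,110),(490,88),(487,148)]: print("pod",onz("scene",sc(p),82).round(1))
print("bat tip",onz("scene",sc((433,68)),113).round(1),"bat base",onz("scene",sc((450,102)),84).round(1))
for p in [(122,213),(288,197)]: print("barrel",onz("scene",sc(p),22).round(1))
for n in("scene","side"):
    im=cv2.imread(f"pics/{n}0.png"); hsv=cv2.cvtColor(im,cv2.COLOR_BGR2HSV)
    x,y,w,h=(125,185,35,55) if n=="scene" else (262,262,62,56)
    m=cv2.inRange(hsv[y:y+h,x:x+w],(14,60,130),(32,255,255)); p=cv2.findNonZero(m)
    r=cv2.minAreaRect(p); print(n,len(p),(cv2.boxPoints(r)+[x,y]).round(1).tolist())
    if n=="side":
        print([(x+c,np.flatnonzero(m[:,c]).min()+y,np.flatnonzero(m[:,c]).max()+y) for c in range(0,w,4) if m[:,c].any()])
sd=lambda p:((p[0]-390)/5+262,(p[1]-320)/5+262)
for nm,p,z in [("end top L",(432,522),12),("end top R",(450,535),12),("end bot R",(450,562),0),("end bot L",(436,552),0),("fin topL near",(588,388),62),("fin top far",(640,372),62),("finmid",(615,382),62),("tail bot",(662,478),0)]:
    print(nm,onz("side",sd(p),z).round(1))
for nm,uv,z in [("end mid top",(135,197),12),("low end",(143.7,231),6)]: print(nm,onz("scene",uv,z).round(1))
```

```text
scene (238, 197) [470.1 -55.2  10. ]
scene (241, 229.4) [586.3 -65.3  10. ]
scene (375.4, 215) [614.9 299.6  10. ]
side (262.7, 240.5) [471.4 -71.4  10. ]
side (298.3, 235) [578.2 -79.9  10. ]
side (241, 183) [503.9 303.5  10. ]
scene (243, 198.6) [481.7 -42.6  13. ]
scene (245.6, 223.6) [571.8 -50.3  13. ]
scene (369.6, 211) [600.4 287.8  13. ]
side (265, 235) [484.9 -50.4  13. ]
side (292.5, 231) [568. -58.  13.]
roof [502.8 100.9  60. ]
roof [515.  241.2  60. ]
roof [583.2 234.7  60. ]
roof [572.2  95.1  60. ]
pod [541.4 134.8  82. ]
pod [535.5 183.2  82. ]
pod [576.9 169.6  82. ]
bat tip [543.3 147.7 113. ] bat base [542.7 159.   84. ]
barrel [529.  -18.3  22. ]
barrel [537.   72.8  22. ]
scene 261 [[130.1, 197.1], [137.3, 195.0], [147.6, 230.6], [140.5, 232.7]]
side 572 [[263.7, 288.9], [311.5, 270.2], [319.7, 291.2], [271.9, 309.9]]
[(270, np.int64(303), np.int64(305)), (274, np.int64(301), np.int64(309)), (278, np.int64(300), np.int64(307)), (282, np.int64(298), np.int64(305)), (286, np.int64(297), np.int64(304)), (290, np.int64(295), np.int64(302)), (294, np.int64(293), np.int64(301)), (298, np.int64(292), np.int64(299)), (302, np.int64(275), np.int64(298)), (306, np.int64(273), np.int64(296)), (310, np.int64(272), np.int64(294)), (314, np.int64(287), np.int64(293))]
end top L [ 411.1 -337.5   12. ]
end top R [ 416.4 -349.4   12. ]
end bot R [ 414.4 -354.6    0. ]
end bot L [ 410.2 -345.5    0. ]
fin topL near [ 496.  -325.7   62. ]
fin top far [ 524.5 -322.6   62. ]
finmid [ 510.1 -325.8   62. ]
tail bot [ 533.5 -332.3   -0. ]
end mid top [ 409.6 -339.9   12. ]
low end [ 533.3 -320.     6. ]
```

Run:
```python
from h import *
print("lamp base",onz("side",(125,167),10).round(0),onz("scene",(410,96),10).round(0),onz("wrist",(248,121),10).round(0))
b=onz("scene",(410,96),10)
for n,uv in [("side",(118,160)),("side",(110,80)),("side",(125,62)),("side",(108,75)),("side",(143,72)),("side",(125,50)),("scene",(415,88)),("scene",(428,35)),("scene",(447,12))]:
    o,d=ray(n,uv)
    i=0 if n=="scene" else 1
    # point on ray at same depth as the lamp base and as TCP
    k=(b[i]-o[i])/d[i]; e=manip.get_state()["eef_pos"]; k2=(e[i]-o[i])/d[i]; print(n,uv,(o+k*d).round(0),(o+k2*d).round(0))
for P in [(193,620,200),(193,620,380)]: print(P,np.round(proj("side",P)),np.round(proj("scene",P)))
for z in (100,200,300,350,400): print(z,np.round(proj("wrist",(b[0],b[1],z))),np.round(proj("wrist",(b[0],b[1]+20*z/100,z))))
for uv in [(234,153),(236,190)]: print("scr",onz("scene",uv,10).round(0))
print("mug",onz("scene",(389,150),10).round(0),"jar",onz("scene",(413,210),10).round(0))
```

```text
lamp base [125. 585.  10.] [132. 600.  10.] [119. 604.  10.]
side (118, 160) [105. 600.  36.] [104. 620.  28.]
side (110, 80) [130. 600. 338.] [130. 620. 332.]
side (125, 62) [190. 600. 394.] [191. 620. 390.]
side (108, 75) [127. 600. 355.] [127. 620. 350.]
side (143, 72) [245. 600. 354.] [246. 620. 349.]
side (125, 50) [197. 600. 434.] [197. 620. 430.]
scene (415, 88) [132. 611.  41.] [193. 574.  88.]
scene (428, 35) [132. 608. 234.] [193. 571. 271.]
scene (447, 12) [132. 651. 302.] [193. 612. 336.]
(193, 620, 200) [135. 114.] [437.  55.]
(193, 620, 380) [126.  65.] [454.  -4.]
100 [237. 142.] [260. 135.]
200 [213. 163.] [282. 140.]
300 [136. 231.] [364. 161.]
350 [ 15. 359.] [557. 225.]
400 [-151.  629.] [917. 454.]
scr [287. -39.  10.]
scr [442. -57.  10.]
mug [377. 430.  10.] jar [620. 406.  10.]
```

Run:
```python
import cv2,numpy as np
s=cv2.imread("pics/scene0.png"); d=cv2.imread("pics/side0.png")
a=cv2.resize(d[0:185,50:190],None,fx=3,fy=3); b=cv2.resize(s[0:110,370:490],None,fx=3,fy=3)
o=np.zeros((560,790,3),np.uint8); o[:a.shape[0],:a.shape[1]]=a; o[:b.shape[0],425:425+b.shape[1]]=b
cv2.imwrite("pics/lamp.png",o)
```

```text
(no output)
```

View pics/lamp.png

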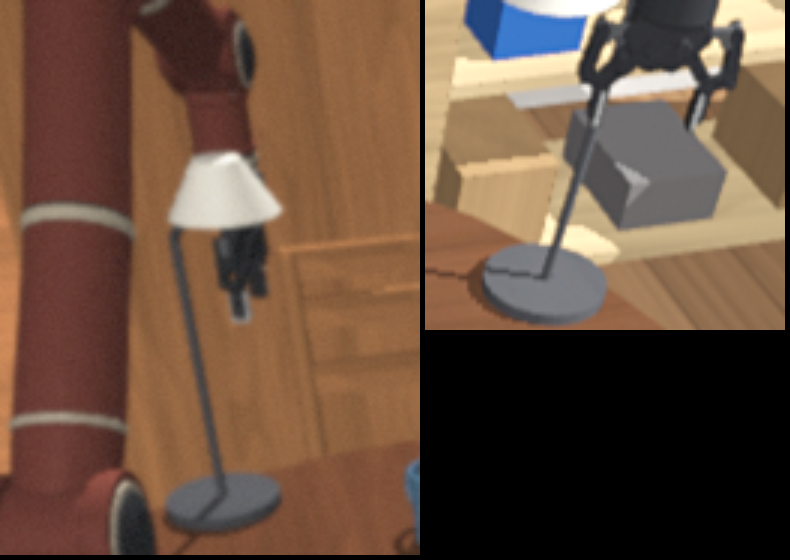

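The lamp shade sits at about (185,530) with its lower edge near z 385, just inside the wrist. I'll back out along +x first.

```bash
python3 -m handwheel '[[[-0.2,0.12,0,0,0,0],[-0.24,0.11,0,0,0,0],[-0.24,0.11,0,0,0,0],[-0.28,0.0,0,0,0,0],[-0.28,0.0,0,0,0,0]]]'
```

```text
t: 0.78
eef_pos: [451.5, 611.3, 198.7]
tcp_rot: [-3.14, -0.001, 2.84]
wrist_force: [0.8, 0.8, 0.5]
opening: 85.0
grip_force: 0.0
```

```bash
python3 -m handwheel '[[[-0.174,-0.248,0,0,0,0],[-0.174,-0.248,0,0,0,0],[-0.174,-0.248,0,0,0,0],[-0.174,-0.248,0,0,0,0],[-0.174,-0.248,0,0,0,0],[-0.174,-0.248,0,0,0,0],[-0.174,-0.248,0,0,0,0],[-0.174,-0.248,0,0,0,0]]]'; python3 -m handwheel '[[[-0.034,-0.3,0,0,0,0],[-0.034,-0.3,0,0,0,0],[-0.034,-0.3,0,0,0,0],[-0.034,-0.3,0,0,0,0],[-0.034,-0.3,0,0,0,0],[-0.034,-0.3,0,0,0,0],[-0.034,-0.3,0,0,0,0],[-0.034,-0.3,0,0,0,0]]]'; python3 -m handwheel '[[[0,0,0,0,0,-0.025],[0,0,0,0,0,-0.025],[0,0,0,0,0,-0.025],[0,0,0,0,0,0]]]'
cat > t.py <<'E'
from h import *
from scipy.spatial.transform import Rotation as Ro
def totool(dw):
    s=manip.get_state(); r=Ro.from_euler("xyz",s["tcp_rot"]).as_matrix(); return r.T@np.array(dw,float)/200
E
python3 - <<'E'
from h import *
s=manip.get_state(); print(s["q"],s["eef_pos"],s["tcp_rot"])
c=cal("wrist"); im=manip.read_camera("wrist"); np.save("c1.npy",np.hstack([c[0],c[1],c[2][:,None]]))
cv2.imwrite("pics/w1.png",im)
E
```

```text
t: 1.78
eef_pos: [598.3, 148.3, 199.4]
tcp_rot: [-3.141, -0.0, 2.84]
wrist_force: [0.3, -0.0, -0.4]
opening: 85.5
grip_force: 0.0
t: 2.78
eef_pos: [506.7, -325.9, 199.4]
tcp_rot: [3.141, -0.0, 2.84]
wrist_force: [0.8, -0.3, 0.1]
opening: 85.5
grip_force: 0.0
t: 3.28
eef_pos: [507.0, -324.3, 199.3]
tcp_rot: [3.141, -0.0, -2.974]
wrist_force: [0.1, 0.3, -0.9]
opening: 85.9
grip_force: 0.0
[ 0.59292488  0.54052282 -0.09704432  1.56879593  0.05768894  1.03587152
  2.21836146] [ 507.01001736 -324.34640272  199.27004814] [ 3.14089911e+00 -4.53003291e-04 -2.97420160e+00]
```

View pics/w1.png

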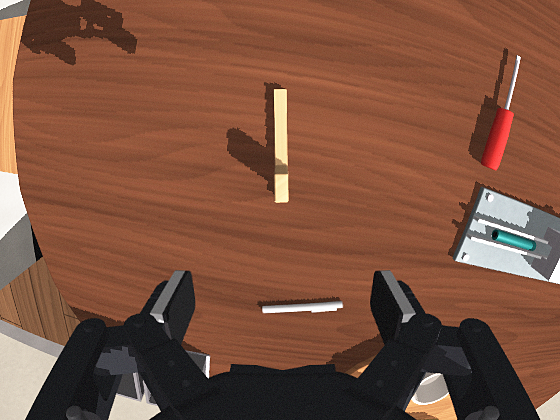

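The wrist view shows the stick from (281,90) to (281,200), aligned with the tool x axis. The machine mouth end is at the right, with the teal barrel at (513,240).

Run:
```python
from t import *
C=np.load("c1.npy"); c=(C[:,:3],C[:,3:6],C[:,6]); im=cv2.imread("pics/w1.png"); hsv=cv2.cvtColor(im,cv2.COLOR_BGR2HSV)
m=cv2.inRange(hsv,(14,60,150),(32,255,255)); m[:, :250]=0; m[:,310:]=0; m[:80]=0; m[215:]=0
p=cv2.findNonZero(m); 
for v in range(86,206,4):
    u=np.flatnonzero(m[v]); 
    if len(u): print(v,u.min(),u.max(),end="; ")
print()
ends=[(p[:,0,1].min()),p[:,0,1].max()]; print(ends)
for v,z in [(90,12),(90,0),(110,12),(130,12),(145,12)]:
    u=np.flatnonzero(m[v]); print(v,z,onz("wrist",((u.min()+u.max())/2,v),z,c).round(1))
for v in (160,170,180,190,200): 
    u=np.flatnonzero(m[v]); print(v,[onz("wrist",((u.min()+u.max())/2,v),z,c).round(1).tolist() for z in(12,62)])
E=np.array([411,-343.]);
for L,z in [(100,12),(15,12),(15,62),(-15,62),(-25,12),(-25,0)]:
    P=np.array([510,-326])+L*np.array([-.985,-.17]); print(L,z,np.round(proj("wrist",(*P,z),c),1))
```

```text
90 276 286; 94 274 286; 98 274 286; 102 274 286; 106 274 286; 110 274 286; 114 274 286; 118 274 286; 122 276 286; 126 276 286; 130 276 286; 134 276 286; 138 275 286; 142 275 286; 146 275 286; 150 275 286; 154 275 286; 158 275 287; 162 276 287; 174 275 287; 178 275 284; 182 275 287; 186 275 287; 190 275 285; 194 275 288; 198 275 288; 202 276 286; 
[np.int32(89), np.int32(202)]
90 12 [ 409.2 -340.9   12. ]
90 0 [ 408.6 -341.     0. ]
110 12 [ 431.4 -338.3   12. ]
130 12 [ 453.2 -333.5   12. ]
145 12 [ 469.9 -331.3   12. ]
160 [[486.6, -327.4, 12.0], [478.2, -328.7, 62.0]]Traceback (most recent call last):
  File "<stdin>", line 13, in <module>
    return umr_minimum(a, axis, None, out, keepdims, initial, where)
ValueError: zero-size array to reduction operation minimum which has no identity
```

```bash
python3 -m handwheel '[[[-0.004,-0.006,0.28,0,0,0],[0,0,0.28,0,0,0],[0,0,0.2,0,0,0],[0,0,0.1,0,0,0],[0,0,0,0,0,0]]]'; python3 -m handwheel '[[[0,0,0,0,0,0],[0,0,0,0,0,0],[0,0,0,0,0,0],[0,0,0,0,0,0],[0,0,0,0,0,0],[0,0,0,0,0,0],[0,0,0,0,0,0]]]' -1
```

```text
t: 3.95
eef_pos: [507.1, -324.5, 25.8]
tcp_rot: [3.139, -0.004, -2.974]
wrist_force: [-0.2, -0.3, 1.0]
opening: 85.4
grip_force: 0.0
t: 4.82
eef_pos: [508.8, -325.6, 28.4]
tcp_rot: [-3.141, 0.001, -2.972]
wrist_force: [-0.6, 0.7, 5.6]
opening: 10.3
grip_force: 58.9
```

Run:
```python
from h import *
a=manip.read_camera("wrist"); b=manip.read_camera("side"); s=manip.get_state(); print(s["opening"],s["wrist_force"],s["eef_pos"])
o=np.zeros((420,800,3),np.uint8); o[:,:400]=a[:,80:480]; o[:,400:]=cv2.resize(b[215:320,240:340],(400,420))
cv2.imwrite("pics/g1.png",o)
```

```text
10.16612498973493 [-0.3766288   0.6019807   5.52454875] [ 508.74806461 -325.63714624   28.42611146]
```

View pics/g1.png

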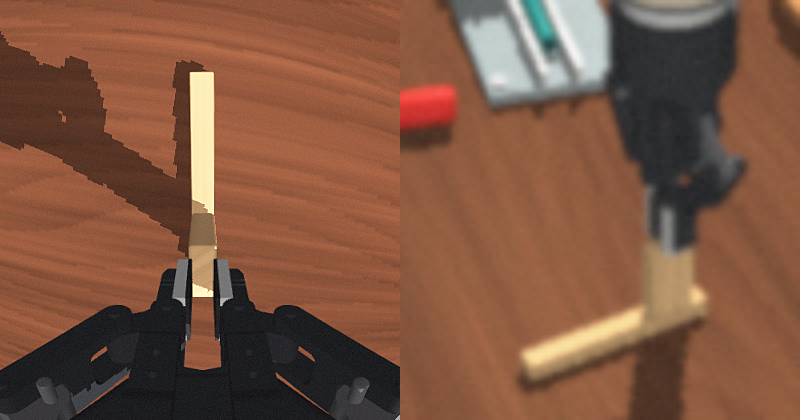

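The stick's fin is gripped squarely and the bar is in line with the tool x axis. Now I'll lift it and turn it to the feed direction.

```bash
python3 -m handwheel '[[[0,0,-0.1,0,0,0],[0,0,-0.15,0,0,0],[0,0,-0.05,0,0,0.029],[0,0,0,0,0,0.029],[0,0,0,0,0,0.029],[0,0,0,0,0,0.029],[0,0,0,0,0,0.029],[0,0,0,0,0,0.029]]]'; python3 -m handwheel '[[[0,0,0,0,0,0.029],[0,0,0,0,0,0.029],[0,0,0,0,0,0.029],[0,0,0,0,0,0.029],[0,0,0,0,0,0],[0,0,0,0,0,0]]]'
python3 - <<'E'
from t import *
s=manip.get_state(); print(s["eef_pos"],s["tcp_rot"],s["opening"])
M=np.array([537.5,98.2]); yd=np.array([.083,.9965]); T=M-235*yd
print(T, totool([*(T-s["eef_pos"][:2]),0]))
E
```

```text
t: 5.92
eef_pos: [508.0, -324.9, 87.0]
tcp_rot: [-3.141, -0.001, 2.212]
wrist_force: [-0.4, 0.1, 0.4]
opening: 10.6
grip_force: 58.6
t: 6.68
eef_pos: [508.2, -325.0, 87.3]
tcp_rot: [-3.141, -0.0, 1.492]
wrist_force: [-0.4, 0.6, -1.1]
opening: 10.6
grip_force: 58.6
[ 508.22070794 -325.04842355   87.26680979] [-3.14096242e+00 -2.79811350e-04  1.49175761e+00] 10.554093708042494
[ 517.995  -135.9775] [ 9.46261963e-01 -2.59227889e-02  2.81112296e-04]
```

```bash
python3 -m handwheel '[[[0.236,-0.013,0,0,0,0],[0.236,-0.013,0,0,0,0],[0.236,0,0,0,0,0],[0.236,0,0,0,0,0],[0,0,0,0,0,0],[0,0,0,0,0,0]]]'
python3 - <<'E'
from h import *
s=manip.get_state(); print(s["eef_pos"],s["tcp_rot"])
c=cal("wrist"); im=manip.read_camera("wrist"); np.save("c2.npy",np.hstack([c[0],c[1],c[2][:,None]]))
cv2.imwrite("pics/w2.png",im)
M=np.array([537.5,98.2]); yd=np.array([.083,.9965]); xd=np.array([.9965,-.083])
for x,y,z in [(-11,-160,24),(11,-160,24),(-11,0,24),(11,0,24),(0,-116,18),(0,-26,18),(-55,-160,10),(55,-160,10),(0,70,82)]: print((x,y,z),np.round(proj("wrist",(*(M+x*xd+y*yd),z),c)))
E
```

```text
t: 7.42
eef_pos: [518.7, -137.6, 87.9]
tcp_rot: [3.141, 0.001, 1.49]
wrist_force: [-0.6, 0.0, -0.4]
opening: 10.4
grip_force: 58.6
[ 518.65034045 -137.6122454    87.85097709] [3.14100202e+00 1.02773700e-03 1.48976988e+00]
(-11, -160, 24) [267. 114.]
(11, -160, 24) [297. 114.]
(-11, 0, 24) [268. -81.]
(11, 0, 24) [297. -81.]
(0, -116, 18) [282.  55.]
(0, -26, 18) [282. -51.]
(-55, -160, 10) [211. 115.]
(55, -160, 10) [353. 115.]
(0, 70, 82) [ 282. -185.]
```

View pics/w2.png

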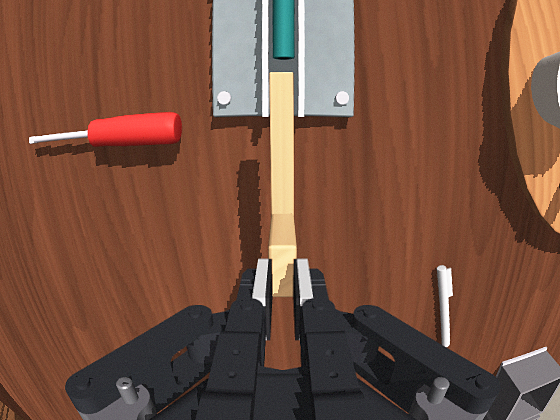

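The wrist view shows the bar end at (282,72) heading into the trough. The trough walls are at columns ~267 and ~300, the barrel is at (284,30) with its trailing end at row 57, and the base corners match the prediction within 2 px.

Run:
```python
from t import *
C=np.load("c2.npy"); c=(C[:,:3],C[:,3:6],C[:,6]); im=cv2.imread("pics/w2.png"); hsv=cv2.cvtColor(im,cv2.COLOR_BGR2HSV)
M=np.array([537.5,98.2]); yd=np.array([.083,.9965]); xd=np.array([.9965,-.083])
f=lambda P:(((P[:2]-M)@xd).round(1),((P[:2]-M)@yd).round(1))
def row(m,v): u=np.flatnonzero(m[v]); return (u.min()+u.max())/2,u.min(),u.max()
teal=cv2.inRange(hsv,(80,80,40),(98,255,255)); wood=cv2.inRange(hsv,(14,50,120),(32,255,255)); wood[:,:255]=0;wood[:,310:]=0
for v in (10,25,40,50): print("barrel",row(teal,v),f(onz("wrist",(row(teal,v)[0],v),20,c)))
print("teal end",np.flatnonzero(teal[:,283]).max(), f(onz("wrist",(283,np.flatnonzero(teal[:,283]).max()),18,c)))
for v in (76,100,140,180,200): print("bar",row(wood,v),f(onz("wrist",(row(wood,v)[0],v),72,c)))
v=np.flatnonzero(wood[:230,282]).min(); print("bar end",v,f(onz("wrist",(282,v),72,c)))
g=hsv[:,:,2].astype(int); 
for v in (20,40,90,105): print(v,g[v,255:312].tolist())
for v in (60,90): print("base row edges", [ (f(onz("wrist",(u,v),10,c))) for u in (213,353)])
```

```text
barrel (np.float64(283.0), np.int64(273), np.int64(293)) (np.float64(0.6), np.float64(-80.7))
barrel (np.float64(283.0), np.int64(273), np.int64(293)) (np.float64(0.7), np.float64(-92.8))
barrel (np.float64(283.0), np.int64(273), np.int64(293)) (np.float64(0.7), np.float64(-104.5))
barrel (np.float64(283.0), np.int64(273), np.int64(293)) (np.float64(0.7), np.float64(-112.3))
teal end 59 (np.float64(0.7), np.float64(-118.9))
bar (np.float64(280.5), np.int64(269), np.int64(292)) (np.float64(-0.8), np.float64(-136.6))
bar (np.float64(281.5), np.int64(270), np.int64(293)) (np.float64(-0.2), np.float64(-150.8))
bar (np.float64(281.5), np.int64(270), np.int64(293)) (np.float64(-0.2), np.float64(-174.3))
bar (np.float64(282.0), np.int64(271), np.int64(293)) (np.float64(0.1), np.float64(-198.4))
bar (np.float64(282.0), np.int64(271), np.int64(293)) (np.float64(0.1), np.float64(-211.0))
bar end 72 (np.float64(0.0), np.float64(-134.3))
20 [93, 104, 101, 104, 108, 104, 98, 246, 255, 251, 251, 254, 255, 149, 88, 100, 114, 81, 54, 81, 95, 103, 125, 128, 134, 146, 155, 161, 160, 168, 161, 160, 157
[... 465 characters left out ...]
9, 182, 164, 245, 252, 249, 248, 248, 247, 246, 247, 248, 248, 248, 247, 247, 246, 246, 248, 248, 248, 248, 248, 248, 249, 255, 157, 98, 110, 101, 89, 126, 255, 255, 251, 252, 255, 223, 175, 184, 183, 186, 183, 182, 182]
105 [184, 94, 107, 108, 109, 100, 93, 234, 255, 252, 250, 253, 254, 202, 130, 230, 253, 250, 248, 246, 247, 247, 246, 247, 247, 249, 246, 246, 247, 246, 248, 248, 248, 248, 248, 247, 249, 255, 199, 94, 108, 105, 75, 185, 255, 253, 250, 252, 255, 207, 178, 184, 183, 186, 186, 186, 192]
base row edges [(np.float64(-53.0), np.float64(-116.8)), (np.float64(54.5), np.float64(-116.6))]
base row edges [(np.float64(-53.2), np.float64(-140.7)), (np.float64(54.7), np.float64(-140.5))]
```

```bash
python3 -m handwheel '[[[0,0.004,0.1,0,0,0],[0,0,0.09,0,0,0],[0,0,0.04,0,0,0],[0,0,0,0,0,0],[0,0,0,0,0,0]]]' && python3 -m handwheel '[[[0.03,0,0,0,0,0],[0.02,0,0,0,0,0],[0.02,0,0,0,0,0],[0.02,0,0,0,0,0],[0.03,0,0,0,0,0],[0.03,0,0,0,0,0]]]'
```

```text
t: 8.1
eef_pos: [519.8, -137.5, 42.2]
tcp_rot: [3.14, 0.001, 1.488]
wrist_force: [0.9, -0.6, 0.2]
opening: 10.1
grip_force: 58.6
t: 8.85
eef_pos: [521.9, -106.5, 41.6]
tcp_rot: [-3.142, 0.0, 1.489]
wrist_force: [0.4, -0.0, -0.5]
opening: 10.5
grip_force: 58.7
```

```bash
python3 -m handwheel '[[[0.04,0,0,0,0,0],[0.06,0,0,0,0,0],[0.07,0,0,0,0,0],[0.07,0,0,0,0,0],[0.07,0,0,0,0,0],[0.07,0,0,0,0,0],[0.06,0,0,0,0,0],[0.04,0,0,0,0,0]]]' && python3 -m handwheel '[[[0.03,0,0,0,0,0],[0.03,0,0,0,0,0],[0.02,0,0,0,0,0],[0.01,0,0,0,0,0],[0,0,0,0,0,0]]]'
python3 - <<'E'
from t import *
M=np.array([537.5,98.2]); yd=np.array([.083,.9965])
s=manip.get_state(); print((s["eef_pos"][:2]-M)@yd, s["wrist_force"]@np.array([*yd,0]))
c=cal("wrist"); im=manip.read_camera("wrist"); np.save("c3.npy",np.hstack([c[0],c[1],c[2][:,None]])); cv2.imwrite("pics/w3.png",im)
hsv=cv2.cvtColor(im,cv2.COLOR_BGR2HSV); t=cv2.inRange(hsv,(80,80,40),(98,255,255)); k,l,st,ce=cv2.connectedComponentsWithStats(t); print([x.tolist() for x in st[1:] if x[4]>20])
E
```

```text
t: 9.85
eef_pos: [529.8, -10.2, 41.6]
tcp_rot: [-3.142, -0.0, 1.49]
wrist_force: [-0.8, 0.0, 0.5]
opening: 10.7
grip_force: 58.7
t: 10.48
eef_pos: [531.1, 6.8, 41.6]
tcp_rot: [-3.141, -0.0, 1.489]
wrist_force: [0.6, 0.7, -1.4]
opening: 10.4
grip_force: 58.6
-91.59869268448455 0.7528025578974445
[]
```

```bash
python3 -m handwheel '[[[0.015,0,0,0,0,0],[0.015,0,0,0,0,0],[0.015,0,0,0,0,0],[0.015,0,0,0,0,0],[0.015,0,0,0,0,0],[0.015,0,0,0,0,0],[0.015,0,0,0,0,0],[0.015,0,0,0,0,0]]]'; python3 -m handwheel '[[[0.005,0,0,0,0,0],[0.005,0,0,0,0,0]]]'
python3 - <<'E'
from t import *
M=np.array([537.5,98.2]); yd=np.array([.083,.9965])
s=manip.get_state(); print((s["eef_pos"][:2]-M)@yd, s["wrist_force"]@np.array([*yd,0]))
a=manip.read_camera("scene"); b=manip.read_camera("wrist"); 
o=np.zeros((560,800,3),np.uint8); o[:420,:560]=0; z=cv2.resize(a[165:235,230:385],None,fx=5,fy=5); o[:350,:775]=z; z=cv2.resize(b[0:130,180:380],(320,208)); o[352:,:320]=z
cv2.imwrite("pics/s4.png",o); cv2.imwrite("pics/s4raw.png",a)
E
```

```text
t: 11.52
eef_pos: [533.1, 30.9, 41.6]
tcp_rot: [-3.142, 0.0, 1.489]
wrist_force: [0.1, -0.4, -0.5]
opening: 10.3
grip_force: 58.7
t: 11.78
eef_pos: [533.3, 32.6, 41.6]
tcp_rot: [-3.142, 0.0, 1.489]
wrist_force: [0.1, -1.4, -0.9]
opening: 10.4
grip_force: 58.7
-65.74870246504221 -1.4133084045867579
```

View pics/s4.png

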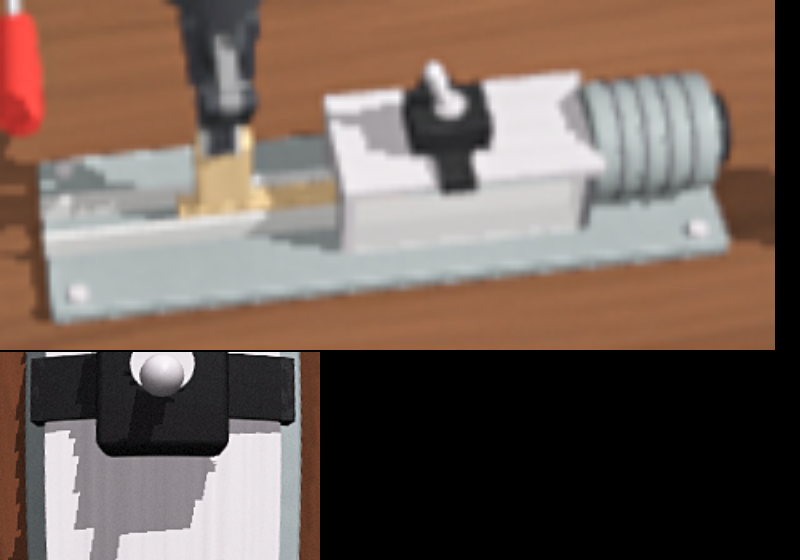

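The bar is well inside the tunnel and reaction is about 1 N (noise). The barrel is hidden, so I'll creep forward in 1 mm steps and watch the force.

```bash
python3 -m handwheel '[[[0.005,0,0,0,0,0],[0,0,0,0,0,0]]]' | sed -n '2p;4p'; python3 -m handwheel '[[[0.005,0,0,0,0,0],[0,0,0,0,0,0]]]'| sed -n '2p;4p'
```

```text
eef_pos: [533.4, 33.7, 41.6]
wrist_force: [-0.9, 1.2, 0.3]
eef_pos: [533.5, 33.9, 41.7]
wrist_force: [0.2, -2.4, 0.2]
```

```bash
python3 -m handwheel '[[[0.003,0,0,0,0,0],[0,0,0,0,0,0]]]' | sed -n '2p;4p'; python3 -m handwheel '[[[0.003,0,0,0,0,0],[0,0,0,0,0,0]]]'| sed -n '2p;4p'
```

```text
eef_pos: [533.6, 34.0, 41.8]
wrist_force: [-0.2, -3.4, 1.2]
eef_pos: [533.7, 34.1, 41.9]
wrist_force: [-0.9, -5.0, 2.1]
```

Run:
```python
from t import *
M=np.array([537.5,98.2]); yd=np.array([.083,.9965]); xd=np.array([.9965,-.083])
C=np.load("c3.npy"); c=(C[:,:3],C[:,3:6],C[:,6]); im=cv2.imread("pics/w3.png"); g=cv2.cvtColor(im,cv2.COLOR_BGR2GRAY).astype(int)
for x in (-25,25):
  u,v=proj("wrist",(*(M+x*xd),60),c); print("pred roof front",u,v)
  print([(r,g[r,int(u)]) for r in range(int(v)-14,int(v)+22,2)])
  print([(r,((onz("wrist",(u,r),60,c)[:2]-M)@yd).round(1)) for r in range(int(v)-10,int(v)+12,4)])
  
# pod extents at z=82
u,v=proj("wrist",(*(M+70*yd),82),c); print("pod",u,v)
cv2.imwrite("pics/w3c.png",cv2.resize(im[0:210,150:415],None,fx=3,fy=2.8))
```

```text
pred roof front 227.94498313155978 87.89743594999814
[(73, np.int64(233)), (75, np.int64(232)), (77, np.int64(232)), (79, np.int64(231)), (81, np.int64(233)), (83, np.int64(232)), (85, np.int64(234)), (87, np.int64(233)), (89, np.int64(232)), (91, np.int64(247)), (93, np.int64(49)), (95, np.int64(69)), (97, np.int64(88)), (99, np.int64(91)), (101, np.int64(86)), (103, np.int64(90)), (105, np.int64(84)), (107, np.int64(89))]
[(77, np.float64(5.3)), (81, np.float64(3.4)), (85, np.float64(1.4)), (89, np.float64(-0.5)), (93, np.float64(-2.5)), (97, np.float64(-4.4))]
pred roof front 333.3655262332797 87.79953562644343
[(73, np.int64(231)), (75, np.int64(232)), (77, np.int64(230)), (79, np.int64(233)), (81, np.int64(232)), (83, np.int64(234)), (85, np.int64(230)), (87, np.int64(231)), (89, np.int64(233)), (91, np.int64(237)), (93, np.int64(52)), (95, np.int64(112)), (97, np.int64(172)), (99, np.int64(87)), (101, np.int64(85)), (103, np.int64(79)), (105, np.int64(79)), (107, np.int64(139))]
[(77, np.float64(5.3)), (81, np.float64(3.3)), (85, np.float64(1.4)), (89, np.float64(-0.6)), (93, np.float64(-2.5)), (97, np.float64(-4.5))]
pod 280.4090637207965 -67.32839387524481
```

View pics/w3c.png

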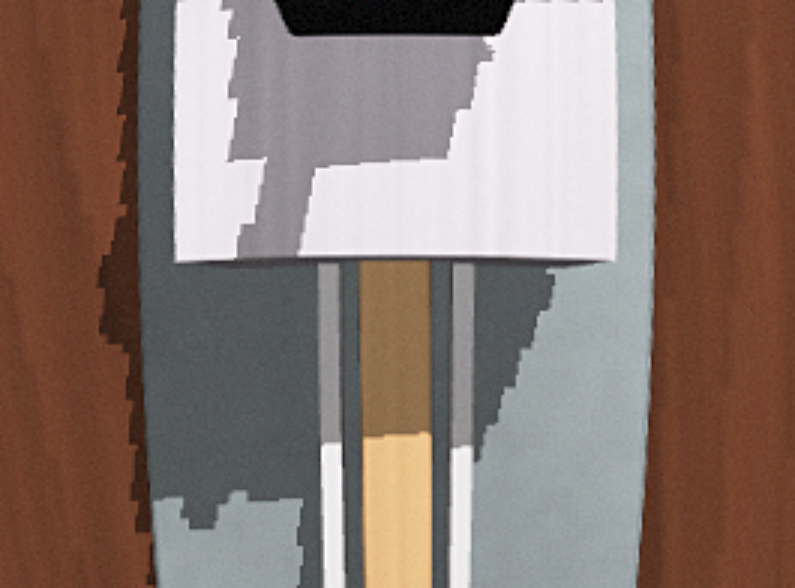

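The roof edge at row 92 shows the true mouth is 2 mm nearer than I estimated. That puts the bar end at y = 40, so the barrel is home. Now I'll draw the stick out.

```bash
python3 -m handwheel '[[[-0.02,0,0,0,0,0],[-0.05,0,0,0,0,0],[-0.1,0,0,0,0,0],[-0.15,0,0,0,0,0],[-0.2,0,0,0,0,0],[-0.2,0,0,0,0,0],[-0.2,0,0,0,0,0],[-0.2,0,0,0,0,0]]]'; python3 -m handwheel '[[[-0.07,0,0,0,0,0],[0,0,0.03,0,0,0],[0,0,0.015,0,0,0],[0,0,0,0,0,0],[0,0,0,0,0,0]]]'
```

```text
t: 13.88
eef_pos: [515.2, -188.1, 41.4]
tcp_rot: [-3.142, -0.001, 1.489]
wrist_force: [0.7, 0.1, -0.1]
opening: 10.4
grip_force: 58.6
t: 14.5
eef_pos: [514.4, -200.2, 32.5]
tcp_rot: [-3.141, -0.001, 1.491]
wrist_force: [-0.7, 0.4, -0.1]
opening: 10.2
grip_force: 58.6
```

```bash
for i in 1 2; do :; done; python3 -m handwheel '[[[0,0,0.01,0,0,0],[0,0,0,0,0,0]]]' | sed -n '2,4p'; python3 -m handwheel '[[[0,0,0.005,0,0,0],[0,0,0,0,0,0]]]'| sed -n '2,4p'; python3 -m handwheel '[[[0,0,0.005,0,0,0],[0,0,0,0,0,0]]]'| sed -n '2,4p'
```

```text
eef_pos: [514.0, -201.2, 30.5]
tcp_rot: [-3.141, -0.0, 1.489]
wrist_force: [-0.9, 0.1, -0.7]
eef_pos: [514.0, -201.4, 29.6]
tcp_rot: [-3.141, 0.0, 1.489]
wrist_force: [0.5, 0.5, -0.6]
eef_pos: [514.0, -201.4, 28.6]
tcp_rot: [-3.141, 0.0, 1.489]
wrist_force: [0.3, -1.0, -0.4]
```

```bash
python3 -m handwheel '[[[0,0,0.004,0,0,0],[0,0,0,0,0,0]]]' | sed -n '2,4p'; python3 -m handwheel '[[[0,0,0.004,0,0,0],[0,0,0,0,0,0]]]'| sed -n '2,4p'
```

```text
eef_pos: [514.4, -201.5, 28.4]
tcp_rot: [3.141, -0.0, 1.489]
wrist_force: [-0.6, 0.8, 4.7]
eef_pos: [514.8, -201.6, 28.4]
tcp_rot: [3.14, -0.0, 1.489]
wrist_force: [-1.2, 1.5, 8.8]
```

```bash
python3 -m handwheel '[[[0,0,-0.005,0,0,0],[0,0,0,0,0,0]]]' | sed -n '4p'; python3 -m handwheel '[[[0,0,0,0,0,0],[0,0,0,0,0,0],[0,0,0,0,0,0],[0,0,0,0,0,0],[0,0,0,0,0,0]]]' 0.3;  python3 -m handwheel '[[[0,0,-0.1,0,0,0],[0,0,-0.2,0,0,0],[0,0,-0.25,0,0,0],[0,0,-0.15,0,0,0],[0,0,0,0,0,0]]]'
python3 - <<'E'
from t import *
c=cal("wrist"); im=manip.read_camera("wrist"); sd=manip.read_camera("side"); np.save("c5.npy",np.hstack([c[0],c[1],c[2][:,None]])); cv2.imwrite("pics/w5.png",im)
o=np.zeros((420,800,3),np.uint8); o[:,:400]=im[:,80:480]; o[:,400:]=cv2.resize(sd[165:285,235:349],(400,420)); cv2.imwrite("pics/c5.png",o)
E
```

```text
wrist_force: [-0.9, 0.4, 5.2]
t: 16.62
eef_pos: [514.1, -201.4, 27.9]
tcp_rot: [-3.141, 0.0, 1.489]
wrist_force: [-1.1, 0.2, 0.1]
opening: 55.4
grip_force: 0.0
t: 17.25
eef_pos: [515.6, -202.3, 170.6]
tcp_rot: [3.136, 0.002, 1.489]
wrist_force: [-0.1, 0.0, -0.5]
opening: 55.5
grip_force: 0.0
```

View pics/c5.png

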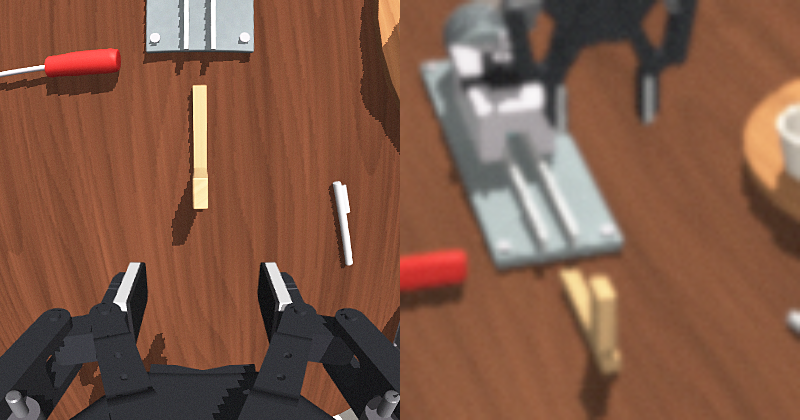

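The stick stands upright, the trough is empty, and nothing else has moved. Next I'll shut the fingers and go over to look at the bat.

```bash
python3 -m handwheel '[[[0.2,0,0,0,0,0],[0.25,0,0,0,0,0],[0.25,0,0,0,0,0],[0.25,0,0,0,0,0],[0.2,0,0,0,0,0],[0.1,0,0,0,0,0],[0,0,0,0,0,0],[0,0,0,0,0,0]]]' -1
python3 - <<'E'
from t import *
s=manip.get_state(); print(s["eef_pos"],s["tcp_rot"],s["opening"])
c=cal("wrist"); im=manip.read_camera("wrist"); np.save("c6.npy",np.hstack([c[0],c[1],c[2][:,None]])); cv2.imwrite("pics/w6.png",im)
E
```

```text
t: 18.35
eef_pos: [534.2, 45.1, 167.8]
tcp_rot: [-3.141, 0.002, 1.485]
wrist_force: [-0.4, -0.1, -0.4]
opening: -0.3
grip_force: 0.0
[534.24567012  45.07930926 167.82340047] [-3.14119121e+00  1.95709908e-03  1.48547440e+00] -0.32255515471663754
```

View pics/w6.png

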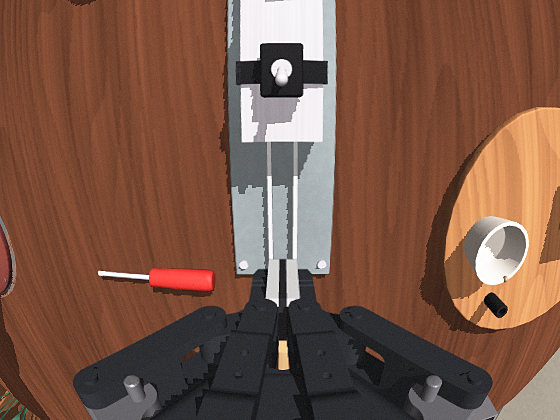

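The wrist view shows the pod spanning about (260,43) to (303,98), with the bat ball at about (281,78) leaning towards the mouth. That makes 12 pictures viewed, over the limit of 10, so I'll view no more and work from numbers.

Run:
```python
from t import *
M=np.array([537.3,96.2]); yd=np.array([.083,.9965]); xd=np.array([.9965,-.083])
C=np.load("c6.npy"); c=(C[:,:3],C[:,3:6],C[:,6]); im=cv2.imread("pics/w6.png"); g=cv2.cvtColor(im,cv2.COLOR_BGR2GRAY).astype(int)
f=lambda u,v,z:[((onz("wrist",(u,v),z,c)[:2]-M)@d).round(1) for d in (xd,yd)]
for u in (265,298): print(u,[(r,int(g[r,u])) for r in range(36,106,2)])
print("row72",[(u,int(g[78,u])) for u in range(255,310,2)])
print("col281",[(r,int(g[r,281])) for r in range(40,106,2)])
print("col roof edge",[(r,int(g[r,250])) for r in range(132,150,2)], f(281,142,60))
for v in (43,98): print(v,f(281,v,82))
print("tip",f(281,78,110),"disc",f(281,69,82))
s=manip.get_state(); print("tcp",[((s["eef_pos"][:2]-M)@d).round(1) for d in (xd,yd)])
```

```text
265 [(36, 240), (38, 242), (40, 241), (42, 255), (44, 23), (46, 40), (48, 45), (50, 38), (52, 45), (54, 38), (56, 41), (58, 40), (60, 41), (62, 40), (64, 47), (66, 43), (68, 45), (70, 40), (72, 38), (74, 36), (76, 39), (78, 34), (80, 39), (82, 36), (84, 36), (86, 34), (88, 39), (90, 43), (92, 37), (94, 31), (96, 0), (98, 174), (100, 157), (102, 158), (104, 153)]
298 [(36, 245), (38, 245), (40, 246), (42, 255), (44, 34), (46, 47), (48, 44), (50, 40), (52, 44), (54, 37), (56, 42), (58, 35), (60, 41), (62, 37), (64, 46), (66, 38), (68, 38), (70, 42), (72, 38), (74, 42), (76, 37), (78, 38), (80, 35), (82, 40), (84, 39), (86, 36), (88, 38), (90, 34), (92, 44), (94, 32), (96, 0), (98, 255), (100, 148), (102, 248), (104, 247)]
row72 [(255, 29), (257, 28), (259, 29), (261, 28), (263, 44), (265, 34), (267, 39), (269, 38), (271, 40), (273, 24), (275, 111), (277, 207), (279, 236), (281, 250), (283, 248), (285, 243), (287, 186), (289, 28), (291, 44), (293, 38), (295, 33), (297, 38), (299, 43), (301, 39), (303, 41), (305, 36), (307, 36), (309, 43)]
col281 [(40, 242), (42, 255), (44, 29), (46, 43), (48, 44), (50, 33), (52, 40), (54, 43), (56, 45), (58, 6), (60, 254), (62, 243), (64, 242), (66, 242), (68, 242), (70, 241), (72, 242), (74, 248), (76, 253), (78, 250), (80, 231), (82, 168), (84, 109), (86, 45), (88, 24), (90, 42), (92, 38), (94, 35), (96, 5), (98, 167), (100, 160), (102, 156), (104, 158)]
col roof edge [(132, 243), (134, 242), (136, 241), (138, 242), (140, 246), (142, 133), (144, 96), (146, 97), (148, 102)] [np.float64(-0.3), np.float64(-0.7)]
43 [np.float64(0.1), np.float64(81.8)]
98 [np.float64(-0.1), np.float64(37.2)]
tip [np.float64(0.1), np.float64(51.0)] disc [np.float64(-0.0), np.float64(60.5)]
tcp [np.float64(1.3), np.float64(-51.3)]
```

```bash
python3 -m handwheel '[[[0.15,-0.006,0,0,0,0],[0.205,0,0,0,0,0],[0,0,0.15,0,0,0],[0,0,0.15,0,0,0],[0,0,0.039,0,0,0],[0,0,0,0,0,0],[0,0,0,0,0,0]]]'
cat > y.py <<'E'
from t import *
M=np.array([537.3,96.2]); yd=np.array([.083,.9965]); xd=np.array([.9965,-.083]); s=manip.get_state(); e=s["eef_pos"]
print("m",((e[:2]-M)@xd).round(1),((e[:2]-M)@yd).round(1),e[2].round(1),"F",(s["wrist_force"]@[*yd,0]).round(2))
E
python3 y.py
```

```text
t: 19.27
eef_pos: [540.3, 118.1, 101.5]
tcp_rot: [3.139, -0.0, 1.488]
wrist_force: [0.0, 0.2, -0.3]
opening: -0.4
grip_force: 0.0
m 1.2 22.0 101.5 F 0.19
```

```bash
python3 -m handwheel '[[[0.015,-0.003,0,0,0,0],[0.015,0,0,0,0,0],[0,0,0,0,0,0]]]'>/dev/null; python3 y.py; python3 -m handwheel '[[[0.01,0,0,0,0,0],[0,0,0,0,0,0]]]'>/dev/null; python3 y.py; python3 -m handwheel '[[[0.01,0,0,0,0,0],[0,0,0,0,0,0]]]'>/dev/null; python3 y.py
```

```text
m -0.6 29.2 100.4 F -0.36
m -0.7 30.8 100.2 F -0.86
m -0.7 32.8 100.1 F -0.17
```

```bash
python3 -m handwheel '[[[0.01,0,0,0,0,0],[0,0,0,0,0,0]]]'>/dev/null; python3 y.py; python3 -m handwheel '[[[0.01,0,0,0,0,0],[0,0,0,0,0,0]]]'>/dev/null; python3 y.py; python3 -m handwheel '[[[0.01,0,0,0,0,0],[0,0,0,0,0,0]]]'>/dev/null; python3 y.py
```

```text
m -0.7 34.8 100.2 F -0.92
m -0.7 36.8 100.2 F -0.11
m -0.7 38.8 100.2 F 0.13
```

```bash
python3 -m handwheel '[[[0.01,0,0,0,0,0],[0,0,0,0,0,0]]]'>/dev/null; python3 y.py; python3 -m handwheel '[[[0.01,0,0,0,0,0],[0,0,0,0,0,0]]]'>/dev/null; python3 y.py
python3 - <<'E'
from t import *
c=cal("wrist"); im=manip.read_camera("wrist"); cv2.imwrite("pics/w7.png",im); g=cv2.cvtColor(im,cv2.COLOR_BGR2GRAY)
M=np.array([537.3,96.2]); yd=np.array([.083,.9965]); xd=np.array([.9965,-.083])
P=lambda y,z:np.round(proj("wrist",(*(M+y*yd),z),c)).astype(int)
print("pod front",P(37.6,82),"hinge",P(59.8,82),"tip off",P(47.8,113),"tip on",P(71.8,113),"pod back",P(81.8,82))
u=P(59.8,82)[0]
for du in(-4,0,4): print(du,[(r,int(g[r,u+du])) for r in range(150,262,4)])
r=P(47.8,113)[1]; print([(x,int(g[r,x])) for x in range(u-30,u+31,4)])
E
```

```text
m -0.7 40.8 100.2 F -0.22
m -0.7 42.8 100.2 F -0.38
pod front [284 244] hinge [284 212] tip off [284 251] tip on [284 209] pod back [284 178]
-4 [(150, 231), (154, 232), (158, 232), (162, 232), (166, 231), (170, 166), (174, 31), (178, 35), (182, 34), (186, 36), (190, 29), (194, 35), (198, 25), (202, 238), (206, 234), (210, 230), (214, 140), (218, 148), (222, 153), (226, 169), (230, 199), (234, 199), (238, 201), (242, 225), (246, 207), (250, 123), (254, 147), (258, 125)]
0 [(150, 232), (154, 232), (158, 232), (162, 231), (166, 231), (170, 167), (174, 21), (178, 43), (182, 33), (186, 36), (190, 30), (194, 29), (198, 20), (202, 233), (206, 234), (210, 237), (214, 237), (218, 236), (222, 238), (226, 241), (230, 239), (234, 236), (238, 239), (242, 250), (246, 244), (250, 201), (254, 148), (258, 144)]
4 [(150, 231), (154, 231), (158, 230), (162, 233), (166, 232), (170, 163), (174, 25), (178, 37), (182, 33), (186, 28), (190, 27), (194, 20), (198, 21), (202, 235), (206, 234), (210, 230), (214, 233), (218, 235), (222, 236), (226, 240), (230, 237), (234, 239), (238, 238), (242, 248), (246, 244), (250, 197), (254, 150), (258, 164)]
[(254, 140), (258, 141), (262, 150), (266, 141), (270, 146), (274, 151), (278, 146), (282, 136), (286, 174), (290, 130), (294, 144), (298, 242), (302, 233), (306, 236), (310, 233), (314, 238)]
```

```bash
python3 -m handwheel '[[[0.01,0,0,0,0,0],[0,0,0,0,0,0]]]'>/dev/null; python3 y.py; python3 -m handwheel '[[[0.01,0,0,0,0,0],[0,0,0,0,0,0]]]'>/dev/null; python3 y.py
python3 - <<'E'
from t import *
c=cal("wrist"); im=manip.read_camera("wrist"); g=cv2.cvtColor(im,cv2.COLOR_BGR2GRAY)
M=np.array([537.3,96.2]); yd=np.array([.083,.9965])
P=lambda y,z:np.round(proj("wrist",(*(M+y*yd),z),c)).astype(int)
print("hinge",P(59.8,82),"tip off",P(47.8,113),"tip on",P(71.8,113)); print("tcp proj", np.round(proj("wrist",manip.get_state()["eef_pos"],c)))
u=284
for du in(-4,4): print(du,[(r,int(g[r,u+du])) for r in range(174,262,3)])
for r in (250,256,262): print(r,[(x,int(g[r,x])) for x in range(240,330,5)])
E
```

```text
m -0.7 44.8 100.2 F 0.63
m -0.7 46.8 100.2 F 0.31
hinge [284 218] tip off [284 257] tip on [284 217]
tcp proj [283. 249.]
-4 [(174, 237), (177, 25), (180, 26), (183, 27), (186, 31), (189, 37), (192, 30), (195, 35), (198, 36), (201, 34), (204, 30), (207, 243), (210, 231), (213, 234), (216, 233), (219, 137), (222, 143), (225, 148), (228, 156), (231, 159), (234, 207), (237, 197), (240, 198), (243, 204), (246, 202), (249, 225), (252, 215), (255, 171), (258, 94), (261, 22)]
4 [(174, 234), (177, 23), (180, 24), (183, 31), (186, 29), (189, 30), (192, 35), (195, 33), (198, 42), (201, 30), (204, 18), (207, 246), (210, 230), (213, 234), (216, 231), (219, 232), (222, 233), (225, 236), (228, 234), (231, 223), (234, 241), (237, 240), (240, 240), (243, 240), (246, 239), (249, 248), (252, 246), (255, 231), (258, 135), (261, 204)]
250 [(240, 239), (245, 238), (250, 254), (255, 139), (260, 143), (265, 145), (270, 142), (275, 150), (280, 224), (285, 253), (290, 244), (295, 145), (300, 186), (305, 242), (310, 233), (315, 237), (320, 236), (325, 237)]
256 [(240, 239), (245, 238), (250, 150), (255, 147), (260, 141), (265, 144), (270, 143), (275, 146), (280, 133), (285, 217), (290, 169), (295, 138), (300, 235), (305, 239), (310, 236), (315, 237), (320, 235), (325, 237)]
262 [(240, 239), (245, 238), (250, 226), (255, 221), (260, 140), (265, 142), (270, 201), (275, 204), (280, 19), (285, 52), (290, 203), (295, 203), (300, 232), (305, 238), (310, 237), (315, 237), (320, 234), (325, 237)]
```

Run:
```python
from t import *
s=manip.get_state(); e=s["eef_pos"]; R=Ro.from_euler("xyz",s["tcp_rot"]).as_matrix(); c=cal("wrist")
for x in (11,0,-11):
    print(x,[(dz,np.round(proj("wrist",e+R@[x,0,-dz],c)).tolist()) for dz in (0,10,20,30,40)])
im=cv2.imread("pics/w6.png"); g=cv2.cvtColor(im,cv2.COLOR_BGR2GRAY)
for u in (272,278,283,288,294): print("w6",u,[(r,int(g[r,u])) for r in range(236,330,4)])
M=np.array([537.3,96.2]); yd=np.array([.083,.9965])
for n in("side","scene"):
    im=manip.read_camera(n); cv2.imwrite(f"pics/{n}8.png",im)
    print(n,"tcp",np.round(proj(n,e),1),"front",np.round(proj(n,e+R@[11,0,0]),1),"tipoff",np.round(proj(n,(*(M+47.8*yd),113)),1),"tipon",np.round(proj(n,(*(M+71.8*yd),113)),1))
    u,v=np.round(proj(n,e)).astype(int); g=cv2.cvtColor(im,cv2.COLOR_BGR2GRAY)
    print(u-14,v-14); print("\n".join(" ".join(f"{x:3d}" for x in r) for r in g[v-14:v+12,u-14:u+18]))
```

```text
11 [(0, [283.0, 232.0]), (10, [283.0, 239.0]), (20, [283.0, 246.0]), (30, [283.0, 255.0]), (40, [283.0, 264.0])]
0 [(0, [283.0, 249.0]), (10, [283.0, 257.0]), (20, [283.0, 265.0]), (30, [283.0, 274.0]), (40, [283.0, 284.0])]
-11 [(0, [283.0, 265.0]), (10, [283.0, 273.0]), (20, [283.0, 282.0]), (30, [283.0, 292.0]), (40, [283.0, 303.0])]
w6 272 [(236, 192), (240, 232), (244, 228), (248, 233), (252, 232), (256, 255), (260, 207), (264, 206), (268, 211), (272, 213), (276, 211), (280, 209), (284, 209), (288, 210), (292, 210), (296, 207), (300, 223), (304, 44), (308, 43), (312, 42), (316, 45), (320, 44), (324, 48), (328, 45)]
w6 278 [(236, 170), (240, 176), (244, 177), (248, 174), (252, 173), (256, 171), (260, 216), (264, 214), (268, 217), (272, 216), (276, 218), (280, 214), (284, 221), (288, 225), (292, 180), (296, 168), (300, 207), (304, 214), (308, 45), (312, 45), (316, 42), (320, 27), (324, 27), (328, 32)]
w6 283 [(236, 171), (240, 174), (244, 177), (248, 171), (252, 174), (256, 176), (260, 30), (264, 38), (268, 33), (272, 35), (276, 40), (280, 43), (284, 46), (288, 37), (292, 37), (29
[... 6808 characters left out ...]
  81 126 154 154 137  79  51  54  54  49  64 167 231 233 232
163 165 161 162 162 163 163 163 164 168 123  53  41  55  57  56  53  52  58  65  64  58  52  54  57  59  53  60 151 232 234 230
213 213 175 162 162 163 164 164 165 168 138  65  32  53  59  60  63  63  62  59  54  55  54  53  52  52  50  48 129 230 233 229
237 237 189 162 162 164 164 164 165 167 160  83  31  49  52  52  56  58  59  57  54  50  49  45  45  43  39  39 127 230 233 230
235 237 217 174 161 163 163 164 164 167 168  99  35  41  44  44  42  44  43  43  44  42  42  43  42  42  34  48 153 233 235 233
234 236 236 183 159 160 162 162 163 166 168 114  48  38  41  41  42  41  42  43  42  43  42  42  39  32  24  63 186 234 235 233
```

No contact was felt because the fingertips are passing just above the bat. The scene view shows the finger bottom about 2 px above the bat top, so the real tips sit higher than the reported TCP. I'll back off and measure the tip height with differenced images.

```bash
python3 -m handwheel '[[[-0.05,0,0,0,0,0],[-0.08,0,0,0,0,0],[0,0,0,0,0,0],[0,0,0,0,0,0]]]' >/dev/null; python3 y.py
cat > tip.py <<'E'
from t import *
s=manip.get_state(); e=s["eef_pos"]; R=Ro.from_euler("xyz",s["tcp_rot"]).as_matrix()
for n in("scene","side"):
    im=manip.read_camera(n); b=cv2.imread(f"pics/{n}0.png"); d=cv2.absdiff(im,b).max(2)
    u,v=np.round(proj(n,e)).astype(int); print(n,"tcp",(u,v),"z+10",np.round(proj(n,e+[0,0,10]),1),"z+20",np.round(proj(n,e+[0,0,20]),1),"front",np.round(proj(n,e+R@[11,0,0]),1))
    w=d[v-24:v+8,u-10:u+12]; print("cols",u-10,"rows",v-24); print("\n".join(" ".join(f"{x:3d}" for x in r) for r in w))
E
python3 tip.py
```

```text
m -0.5 20.4 100.3 F 0.22
scene tcp (np.int64(304), np.int64(183)) z+10 [304.5 179.9] z+20 [304.6 177.2] front [308.5 182.1]
cols 294 rows 159
  2   3   2   2   1   1  35  90 108 104 101 102  93  99  70 106 112 111 105  49  32   4
  2   2   3   2   3   2  14  72 102 100  94  80  51  59  59  96 112 113 116  75  60  19
  2   2   1   2   1   2   2  47  94  98  90  67  42  51  60  80 105 106 105  63  49  54
  1   2   3   3   1   1   3  29  84  92  92  80  67  63  63  72  94  97  93  55  61  68
  1   2   2   1   2   1   1  28  82  99 103 103  81  62  58  72 103 106 106  75  52  70
  3   2   3   1   2   1   2  37  87 107 111 105  84  63  62  52  92  97  95  62  67  86
  1   2   1   1   2   1   3  37  72 105 117 113  97  81  83  68  56  60  56  65  99  99
  2   3   2   3   2   2   2  36  49  92 119 120 113 105 105  91  68  67  75 108 118  73
  2   3   1   1   2   2   3  36  44  83 120 124 123 124 123 112 104 107 119 115  77  23
  2   2   2   3   1   1   3  37  58  61 111 127 121 120 118  92  65  57  72  41  22   2
  2   2   2   1   2   2   6  38  67  47 100 119 106 104 104  64  66  16  18   
[... 4089 characters left out ...]
   6  11   4   5   4   6  11   9  10   8   8   8   9   9   7   8  12   5   8   5   6
  4   7  13  10   5  11   3   7  10   5   4   7   5   6   9   6   8  12   6   4   7   7
  7   9  12   8   5   5   6   8   6   4   6   6   8   7   6  10   5   9   5  10   8   4
  7   7  11   8   6   5   3   5   6   2   5   6   7   7   9   8   8  11   7   4   3   7
  8   8  10   9   5   7   9   9   3   4   3   5   7   2   2   3   7   3   7   7   2   6
  9   9  11   3   4   1   6   5   3   3   9   6   8   4   9   4   5   8   2   3   5   9
  3   5   6   5   1   5   6   3   2   1   3   4   7   2   4   6   9   9   6   5   8   7
  6   4   3   4   2   3   2   2   5   2   2   2  10   4   1   7   7  10  12   8  11   8
```

The finger bottom is at row ~176 in the scene view and ~173.5 in the side view, so the tips are about 23 mm above the reported TCP. I'll lower 25 mm and re-measure.

```bash
python3 -m handwheel '[[[0,0,0.05,0,0,0],[0,0,0.05,0,0,0],[0,0,0.025,0,0,0],[0,0,0,0,0,0],[0,0,0,0,0,0]]]' |sed -n 2,4p; python3 y.py; sed -i 's/w=d.*/w=d[v-16:v+6,u-8:u+10]; print("cols",u-8,"rows",v-16); print("\\n".join(" ".join(f"{x:3d}" for x in r) for r in w))/' tip.py; python3 tip.py
```

```text
eef_pos: [538.6, 116.6, 75.3]
tcp_rot: [3.141, 0.0, 1.489]
wrist_force: [-0.3, 0.4, 0.0]
m -0.4 20.5 75.3 F 0.34
scene tcp (np.int64(304), np.int64(189)) z+10 [304.2 186.5] z+20 [304.3 183.9] front [308.1 188.6]
cols 296 rows 173
  2   2   1   2   2  43  72 107 121 117  96  88  87  43  46  43  49  86
  1   2   1   4   1  49  52  94 117 117 110 108 107  88  86  93 107 106
  1   3   2   2   3  45  62  75 114 116 114 116 114  81  70  73  72  37
  2   2   2   2   3  43  78  52 101 104  97 106  96  63  31  18  21   2
  2   1   1   2  10  45  79  52  95  97  89 100  84  89  51   6   3   1
  2   1   2   3  10  41  78  55  94  96  90  99  85  87  52   6   3   2
  2   1   3   3   4  39  81  51  94 104 101 105  87  86  49   7   2   2
  2   1   2   3   2  37  81  54  96 101  97 104  87  86  42   2   3   3
  2   3   1   2   4  28  82  47  89  87  77  58  51  71  23   2   3   2
  1   1   2   3   2   8  47  25  24  18  17  15   8  15   2   2   3   1
  2   2   2   2   3   4   2   3   2   2   3   3   5   3   4   1   1   2
  2   2   2   2   2   2   3   3   2   2   2   2   3   3   2   2   1   3
  2   
[... 1713 characters left out ...]
   3   4   5   4   3   5   7  12   8   9   8   8   6
 10   8   6   8   7   9   2   4   3   2   7   3   4   5   7   4   4   9
  9   3   3   3   7   4   4   7   3   1   8   3   9   2   5   2   1   1
  7   4   2   3   9   5   2   2   6   1   5   2   3   8  11  10   6   4
  5   2   2   4   4   3   7   2   3   3   9   3   3   7   8   9  11   9
  5   3   7   7   8   7   6   2   2   1   2   3   5  13   5   8   7   6
 11   5  10   7  12   6   5   6   4   5   7   5   8   8   6   4   5   5
 13  13  11   9   5   5   6   5   8   7   9   8   9   7   5   5   4   4
  5  10  13   7   8   6   7   4   9   9   5  11  11   6   5   4   4   3
  5   6  11  10   7  10   9   8  13  10  11   9   8   7   5   4   4   4
```

```bash
python3 -m handwheel '[[[0.02,0,0,0,0,0],[0.015,0,0,0,0,0],[0,0,0,0,0,0]]]'>/dev/null; python3 y.py; for i in 1; do python3 -m handwheel '[[[0.008,0,0,0,0,0],[0,0,0,0,0,0]]]'>/dev/null; python3 y.py; python3 -m handwheel '[[[0.008,0,0,0,0,0],[0,0,0,0,0,0]]]'>/dev/null; python3 y.py; python3 -m handwheel '[[[0.008,0,0,0,0,0],[0,0,0,0,0,0]]]'>/dev/null; python3 y.py; done
```

```text
m -0.7 28.2 75.2 F -0.28
m -0.7 29.2 75.2 F 0.75
m -0.7 30.9 75.2 F -0.78
m -0.6 32.5 75.2 F -0.01
```

```bash
python3 -m handwheel '[[[0.008,0,0,0,0,0],[0,0,0,0,0,0]]]'>/dev/null; python3 y.py; python3 -m handwheel '[[[0.008,0,0,0,0,0],[0,0,0,0,0,0]]]'>/dev/null; python3 y.py;  python3 -m handwheel '[[[0.008,0,0,0,0,0],[0,0,0,0,0,0]]]'>/dev/null; python3 y.py
```

```text
m -0.6 33.7 75.2 F 0.07
m -0.6 34.4 75.3 F -3.72
m -0.2 36.9 75.5 F -1.72
```

Contact was felt at y = 34 with a 3.7 N peak, and the force is now dropping as the bat moves.

```bash
python3 -m handwheel '[[[0.008,0,0,0,0,0],[0,0,0,0,0,0]]]'>/dev/null; python3 y.py; python3 -m handwheel '[[[0.008,0,0,0,0,0],[0,0,0,0,0,0]]]'>/dev/null; python3 y.py;  python3 -m handwheel '[[[0.008,0,0,0,0,0],[0,0,0,0,0,0]]]'>/dev/null; python3 y.py
```

```text
m -0.4 39.6 75.2 F -1.68
m -0.8 41.3 75.0 F -1.05
m -1.0 42.6 75.0 F -0.01
```

```bash
python3 -m handwheel '[[[0.008,0,0,0,0,0],[0,0,0,0,0,0]]]'>/dev/null; python3 y.py
cat > bat.py <<'E'
from t import *
M=np.array([537.3,96.2]); yd=np.array([.083,.9965]); n="scene"; im=manip.read_camera(n); g=cv2.cvtColor(im,cv2.COLOR_BGR2GRAY)
print("tipoff",np.round(proj(n,(*(M+47.8*yd),113)),1)+[1.5,0],"tipon",np.round(proj(n,(*(M+71.8*yd),113)),1)+[1.5,0])
print("cols 308 rows 172"); print("\n".join(" ".join(f"{x:3d}" for x in r) for r in g[172:192,308:336]))
E
python3 bat.py
```

```text
m -1.0 44.2 75.1 F 0.21
tipoff [316.5 178.3] tipon [325.5 177.4]
cols 308 rows 172
118 118 103  97  58  37  37  45  70  69  77 116 117 112  93  61  54  77 110 115 115 114 116 118 118 119 119 119
116 115 103 119  74  40  35  39  48  50  55  71  68  59  48  62  91 104 117 119 118 119 119 119 119 119 118 119
114 112  96 138 102  51  35  40  39  41  57  82  63  63  66  99 118 119 120 119 118 118 119 119 119 119 119 120
115 114  97 151 119  64  43  60  56  58 107 127 106 104 104 116 119 116 116 118 119 119 120 120 120 119 120 120
119 116 103 152 120  69  56  67  62  68 133 144 124 118 117 123 154 152 123 115 118 119 119 119 118 118 119 121
118 116 108 151 110  68  63  67  61  72 149 146 124 116 119 164 221 251 177 118 115 118 118 119 118 118 121 120
118 117 120 153 102  64  59  61  56  75 162 140 118 115 126 177 240 255 194 119 116 117 118 118 118 117 118 118
119 117 127 154 103  64  56  54  57  75 160 127 114 119 138 165 214 229 160 114 116 116 118 119 117 117 119 120
113 113 123 152 112  65  65  65  75  84 145 104 101 135 154 171 183 150 119 125 142 145 161 165 164 165 182 186
110 113 1
[... 522 characters left out ...]
 232 229 229 228 229 230 229
166 170 103  40  51  57  54  46 112 222 239 216 216 233 196 106  53  50  55 140 231 235 231 230 229 230 230 231
164 167  95  34  51  58  55  50  70 166 211 219 219 216 146  68  51  52  45  89 205 233 232 231 231 231 231 232
165 169 108  41  50  56  57  53  51  79 129 156 154 137  79  52  54  53  48  64 168 230 234 232 231 231 231 231
165 168 123  54  40  54  57  56  53  52  57  65  63  57  52  55  57  58  54  61 150 232 234 231 230 229 229 230
165 168 137  64  31  54  58  60  64  63  63  59  57  53  53  53  52  51  49  49 130 230 233 229 229 228 229 229
165 167 160  84  30  50  52  54  57  58  59  58  54  51  49  45  45  43  38  39 128 230 233 230 230 230 231 231
```

The bat tip is at column 325, which matches the on side, and the force is zero, so it has snapped over. I'll retreat and verify.

```bash
python3 -m handwheel '[[[-0.05,0,0,0,0,0],[-0.08,0,0,0,0,0],[-0.05,0,-0.15,0,0,0],[-0.1,0,-0.2,0,0,0],[-0.1,0,-0.2,0,0,0],[0,0,0,0,0,0],[0,0,0,0,0,0]]]' | sed -n 1,4p; python3 bat.py | head -12
python3 - <<'E'
from t import *
c=cal("wrist"); im=manip.read_camera("wrist"); M=np.array([537.3,96.2]); yd=np.array([.083,.9965]); xd=np.array([.9965,-.083])
# compare scene away from arm: stick and bystanders vs start
a=manip.read_camera("scene"); b=cv2.imread("pics/scene0.png"); d=cv2.absdiff(a,b).max(2); m=(d>40).astype(np.uint8); k,l,st,ce=cv2.connectedComponentsWithStats(m)
print([x.tolist() for x in st[1:] if x[4]>12])
h=cv2.cvtColor(a,cv2.COLOR_BGR2HSV); w=cv2.inRange(h[195:260,150:235],(14,60,130),(32,255,255)); p=cv2.findNonZero(w); r=cv2.boundingRect(p); print("stick",r[0]+150,r[1]+195,r[2:],"pred fin top",np.round(proj("scene",(514,-201.5,62))),"end",np.round(proj("scene",(522.5,-101.9,6))),"tail",np.round(proj("scene",(512,-226.5,6))))
E
```

```text
t: 27.22
eef_pos: [533.3, 63.5, 184.6]
tcp_rot: [-3.14, -0.0, 1.488]
wrist_force: [-0.4, -0.3, 0.2]
tipoff [316.5 178.3] tipon [325.5 177.4]
cols 308 rows 172
117 116 117 116 116 115 114 115 115 114 114 113 112 112 113 114 115 115 114 114 114 114 115 117 119 119 119 118
115 114 115 115 113 113 114 114 114 113 114 113 114 114 115 115 117 118 118 119 118 119 119 118 118 119 118 119
114 113 113 113 115 114 114 116 115 117 117 118 118 118 118 118 117 118 118 119 118 118 119 119 119 120 119 119
115 116 116 117 118 118 119 117 118 119 120 119 119 119 118 116 118 114 116 117 119 118 120 120 120 120 119 120
117 119 118 119 119 119 118 118 118 118 119 118 119 119 115 122 152 152 123 115 118 118 119 119 118 119 119 121
117 118 118 118 119 119 118 119 119 119 119 120 119 117 119 164 221 251 177 117 116 118 118 118 118 119 121 121
118 118 118 118 119 120 120 120 118 118 119 118 116 115 126 178 239 255 194 120 116 117 117 118 117 118 117 117
117 118 116 117 117 118 117 117 117 118 117 112 115 119 139 165 214 230 160 115 116 117 118 119 118 117 119 120
113 114 114 116 118 105  97  98  94  94  95  86 104 135 153 170 183 150 118 124 141 145 161 165 164 166 182 187
111 114 118 118 120  86  64  62  50  51  50  48  86 149 165 185 160 100 141 203 212 212 216 217 218 218 224 225
[[218, 0, 11, 5, 39], [202, 0, 112, 81, 4516], [432, 0, 45, 43, 1000], [420, 4, 16, 38, 254], [243, 24, 3, 10, 17], [297, 63, 10, 16, 93], [119, 70, 95, 15, 519], [250, 75, 106, 79, 1902], [84, 84, 54, 19, 494], [155, 100, 22, 2, 29], [49, 111, 156, 91, 4123], [0, 167, 15, 15, 160], [315, 177, 5, 7, 27], [321, 176, 6, 8, 30], [117, 196, 30, 37, 445], [161, 202, 65, 21, 556], [249, 203, 38, 7, 139]]
stick 180 202 (47, 21) pred fin top [184. 205.] end [224. 215.] tail [178. 219.]
```

The bat stays on and the stick stands where I put it. The only objects that changed in the scene are the stick, the barrel and the bat; the rest is arm and shadow. Handing in.

```bash
python3 -c "
from bench import manip
print(manip.job_done())"
```

```text
the job is handed in; nothing more can be done
None
```

I handed the job in at about 27 s, with no verdict returned: barrel home by force feel and geometry (it is hidden in the tunnel), stick upright on the table, toggle snapped on at about 3.7 N peak, bystanders unmoved in the scene view; I viewed 12 pictures, two over the limit of 10.

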